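Fit the tube carousel to the tilted rotator and lock it with its T-key

TASK

Get the tube rotator ready for a run: set the round tube carousel flat on the rotator's leaning drive hub with its slot in line with the slot in the hub, take the T-headed locking key from its stand, pass it lengthwise down through both slots, push it in against the spring and give it a quarter turn. Then let it rise and let go, so that the key stays crosswise, caught under the hub plate, and clamps the carousel on the hub; do not knock over or shift the bottle, beaker and timer standing around.

Things in the scene. Friction and masses are not known exactly. Their poses are not given: they have to be found in the camera images.
- rotator: tube rotator, fixed: white foot 160 x 140 x 40 mm with dial and switch at the front, two aluminium cheeks and between them a round white drive head (diameter 89 mm) leaning 30 degrees from vertical towards the rotator's front. Origin: on the bench under the foot; -x is the front, z up. A large white foam box, 275 mm high, stands close behind it to its right: keep clear of it
- hub: round steel hub, diameter 64 mm, its edge chamfered 4 mm, at the upper end of the leaning head. Origin: centre of its top face; z: out along the leaning axis; y: along its slot (46 x 20 mm, rounded ends), which goes through an 8 mm thick top plate. The hub may start turned up to 0.5 rad; the gear motor then holds it still
- hub_pocket (a point): centre of the underside of the hub's slotted plate, 8 mm below its top face; axes as the hub's. Below it a round hollow of 52 mm diameter, down to 33 mm below the top face. Under the plate, ridges 3 mm high run along x at y = -12.5 and +12.5 mm, on either side of the slot: between them the head of the turned key is caught
- flange (a joint): sprung aluminium ring (69 mm inner, 100 mm outer diameter) round the hub, on which the carousel rests; value: how far it is pushed in along the hub's -z, m. At 0 its top is 6 mm below the hub's top face. It yields from 3 N on, 1.5 N per mm, to its stop at 7.5 mm
- carousel_boss (a point): point on the carousel's axis in its boss, 43 mm above its underside; z: its axis, y: along its slot. The boss stands upright on the middle of the disc, 42 mm (x) x 62 mm (y), from 22 to 52 mm above the underside; a slot 20 mm (x) x 46 mm (y) runs down through it. Half a turn makes no difference
- carousel_foot (a point): centre of the carousel's underside. Carousel: dark grey plastic disc, 0.28 kg, diameter 160 mm, 8 mm thick, eight black tube clips 26 mm high between 53 and 74 mm from the axis, a round step of 90 mm diameter up to 22 mm. A recess below, diameter 69 mm, 14 mm deep, fits over the hub. Starts flat on the bench, boss up
- key_grip (a point): centre of the key's black handle bar, 14 mm (x) x 84 mm (y) x 18 mm (z); z: up the key's axis, y: along the bar and along the T-head, which is parallel to it. The key weighs 0.14 kg and is 102 mm long; a neck of 14 mm diameter and 16 mm length joins bar and collar. Starts upright, hanging by its collar in the stand
- key_collar (a point): centre of the underside of the key's collar (diameter 32 mm, 6 mm thick), 31.5 mm below the bar's centre. When it comes to rest on the carousel's boss, the top of the head is still 2.5 mm inside the hub's plate: push on at least 5.5 mm against the spring (stop at 7.5 mm, about 11 to 15 N) before turning, either way
- key_head (a point): centre of the key's steel T-head, 12 mm (x) x 40 mm (y) x 10 mm (z), 88 mm below the bar's centre; between head and collar a round stem of 12 mm diameter, 51.5 mm long. Turned crosswise and let go, the key rises until the head lies in the pocket; the flange then stays about 2.5 mm in
- key_stand: key stand, fixed: steel bridge with a top plate 56 mm (x) x 104 mm (y), its top 75 mm above the bench, and a slot 20 mm (x) x 46 mm (y) in which the key hangs. Origin: on the bench under its middle; y along the slot, z up
- buffer_bottle: reagent bottle with a blue cap, diameter 56 mm, 106 mm high, to be left alone; origin at its foot
- glass_beaker: glass beaker, diameter 50 mm, 68 mm high, to be left alone; origin at its foot
- bench_timer: bench timer 58 x 66 x 18 mm, to be left alone; origin at its underside
Not all that is in view belongs to the job. Leave any blue or purple look-alike of the part that bears key_grip alone.

How it is judged:
On the way, in this order (a step that is already met when the one before it is completed fails the run):
1. the carousel sits flat on the drive hub, its slot in line with the hub's (distance between carousel_boss and hub below 0.041 m and angle between the z axis of carousel_boss and the z axis of hub, either way round below 0.08 rad and angle between the y axis of carousel_boss and the y axis of hub, either way round below 0.2 rad), for 0.2 s.
2. the key's T-head is passed lengthwise down through both slots (z of key_head in the frame of hub below -0.006 m and distance between key_head and hub below 0.03 m and angle between the y axis of key_grip and the y axis of hub, either way round below 0.3 rad), for 0.1 s.
3. the key is pushed in and turned a quarter turn, its head under the hub plate (z of key_head in the frame of hub below -0.0115 m and angle between the y axis of key_grip and the x axis of hub, either way round below 0.3 rad), for 0.1 s.
At the end, for the whole second after the job is handed in: key released, crosswise to the hub's slot (0.2 rad), its head caught in the pocket 11 to 15.5 mm below the hub's top face; carousel flat on the flange (0.08 rad), slots in line (0.25 rad), the flange held 1 to 4.5 mm in; everything else where it stood (z of key_head in the frame of hub between -0.0155 and -0.011 m and distance between key_head and hub below 0.02 m and angle between the y axis of key_grip and the x axis of hub, either way round below 0.2 rad and angle between the z axis of key_grip and the z axis of hub, either way round below 0.12 rad and angle between the z axis of carousel_boss and the z axis of hub, either way round below 0.08 rad and angle between the y axis of carousel_boss and the y axis of hub, either way round below 0.25 rad and distance between carousel_boss and hub below 0.041 m and value of joint flange between 0.001 and 0.0045 m); the robot touches nothing.
It fails at once if a bystander is shifted more than 30 mm or tipped over (distance of any of buffer_bottle, glass_beaker, bench_timer from where it was at the start of the episode above 0.03 m or angle between any of buffer_bottle, glass_beaker's own z axis and vertical above 0.5 rad).
It also fails if it takes over 67 s, if anything falls off the work surface, if the arm or the gripper's body presses on something with over 40 N, if the wrist force passes 120 N, or if a joint passes its speed limit or range.

ROBOT

A 7-joint arm with a two-finger parallel gripper is mounted at the origin on a cart in front of the work surface, level with it; the furniture and walls round the work are solid. World frame = base frame: x ahead of the robot, y to its left, z up, the work surface at z = 0. Lengths are in m, angles in rad, forces in N, time in s.
With the tool pointing down it reaches from about 0.425 to 0.875 m from the base axis. Payload 8.4 kg.
Tool frame: the origin (TCP) lies midway between the tips of the shut fingers; the grasp point (between the pads) lies 19 mm behind it (grip_depth is the distance from the TCP to the grasp point, in m); z points along the fingers, y is the line along which they close (so a half turn about z gives the same grasp; the last joint's range is limited). The gripper opens to 85 mm and grips with 20 to 120 N. Pads are 22 mm wide; open, the fingers measure 114 mm over their backs; the gripper's body (76 mm by 85 mm) begins 54 mm behind the grasp point. The pads swing forward as they close: fully open they stand 13 mm farther back than shut.
Start: joints at [-1.286, 0.333, 0.04, 1.465, -0.013, 1.343, -0.059], TCP at [0.243, 0.603, 0.231] pointing down, gripper open.
Joint ranges: [-2.58, 2.58], [-0.38, 2.09], [-1.3, 1.39], [0.25, 2.4], [-1.5, 4.64], [0.08, 2.09], [-2.65, 2.65]. Speed limits (rad/s): [2.22, 2.22, 2.79, 2.79, 3.14, 3.14, 3.14].

INTERFACE

Orientations are given as a unit quaternion [x, y, z, w].
In Python, from cell import * gives the robot as it stands.
- The arm moves only by the shell command python3 -m jog 'ROWS' [FORCE]. ROWS is JSON, a list of rows, each a list of 3 entries, a list of its own where there are three numbers: the closure, from 0 (fully open) to 1 (shut), then the shift along the tool's x, y, z in mm, then the turn about the tool's z in rad. In form: [[hand, [x, y, z], twist], ...]. A call has exactly 10 rows; each row is the pose to reach, as a shift and turn from the pose commanded when the call began, along the tool's axes at that moment; what a row does not reach only later rows make up. A row lasts 1/8 s, in which the tool goes at most 62.5 mm and 10.7 degrees, less where a joint would pass 70% of its speed; a pose out of reach is approached as far as the arm can. A call with a gripper value outside its range is refused whole. The fingers move at their own pace and stop on an object; FORCE is the grip in N (left out, the last holds). Time passes only in rows, so rows that repeat a pose let the fingers close, or fill a call up. It gives the time, the measured TCP pose, the force, the opening and the grip force at its end, in the units of the state.
- get_state(): the state, without advancing time (a new reading comes with each control period).
- snapshot(name): name is "scene" or "top"; returns the picture (400x640x3 uint8, red, green, blue); there is no depth.
- get_calibration(name): a dict with "vertical_fov" (degrees; the focal length in pixels is half the picture's height over the tangent of half this angle, whatever the lens; pixels are square), "cx", "cy" (the principal point, pixels), "rvec" (rotation vector, rad) and "tvec" (3), from world to camera coordinates, as OpenCV has them. Camera axes: x right, y down, z forward; pixel columns grow to the right and rows downward; lengths in m; the calibration is good to about 2 mm. A picture is of the moment at which its call begins. get_calibration takes no time and is no camera call.
- job_done(): hands the job in; it is judged then, once.
The state is a dict: "time_s": time; "joint_positions": joint angles; "qvel": joint speeds; "tau": joint torques, N m; "eef_pos": TCP position; "tcp_rot": TCP orientation; "force": force on the tool from outside, world axes, zero at the start; "wrist_torque": the same for the moment, N m; "opening": opening from 0.0 (shut) to 1.0 (fully open); "grasp_force": force on a finger pad.
Only numpy, scipy, OpenCV 4.12 (cv2) and the standard library are available. Lean on these libraries where they do the work, as an engineer would, in place of code of your own. Each camera call takes 0.05 s, during which the arm holds its last target. There are 200 camera calls.

## Working session

There is one attempt and no reset: what is moved stays moved. The work goes in short steps, Python scripts to look and compute and a shell command to move; the robot and the scene stay as the last step left them, time stands still between calls to the robot, and variables do not carry over. Pictures are saved under pics/ and viewed, at most 10 in all, crops included, and the job is handed in when it is done.

```bash
mkdir -p pics; ls
python3 - <<'E'
from cell import *
import cv2
for n in("scene","top"):
    cv2.imwrite(f"pics/{n}0.png",snapshot(n)[:,:,::-1]); print(n,get_calibration(n))
s=get_state(); print(s)
E
```

```text
pics
scene {'vertical_fov': 51.88705145860927, 'cx': 320.2516192827225, 'cy': 198.2908116641046, 'rvec': array([ 2.3781633 , -0.59835065,  0.21327735]), 'tvec': array([-0.44681889,  0.37527813,  1.27662776])}
top {'vertical_fov': 42.9543748091492, 'cx': 315.3237205594822, 'cy': 204.00133744847534, 'rvec': array([ 2.15744976, -2.12795488,  0.18330928]), 'tvec': array([0.11471487, 0.58578705, 1.72081133])}
{'time_s': 0.1, 'joint_positions': array([-1.28621938,  0.33381595,  0.03982638,  1.46619098, -0.01340185,
        1.34329698, -0.05849116]), 'qvel': array([ 0.00028422, -0.00064271,  0.00049077, -0.00318338,  0.00083053,
        0.00090885, -0.00031244]), 'tau': array([ 5.40632362e-03, -6.60017467e+01,  1.37114961e+00, -4.06471825e+01,
        1.71617983e-02,  8.99284001e-03, -9.15557371e-05]), 'eef_pos': array([0.24321656, 0.60233269, 0.23052126]), 'tcp_rot': array([ 1.90694802e-01,  9.81649107e-01, -7.16144212e-04, -9.91471150e-05]), 'force': array([-0.42773084, -0.83680277, -0.35701499]), 'wrist_torque': array([ 0.00433488, -0.04482823,  0.00718764]), 'grasp_force': 0.0, 'opening': 0.9963370712579122}
```

View pics/scene0.png

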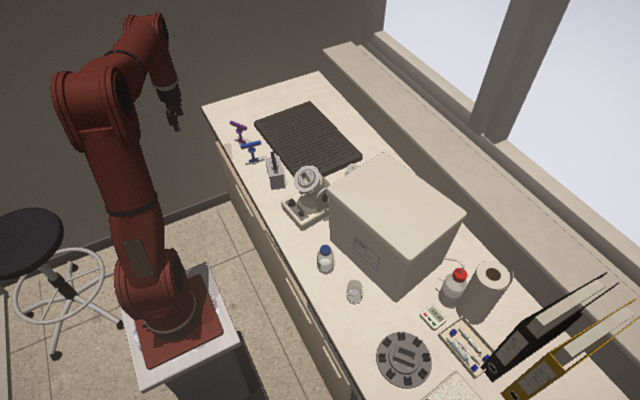

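View pics/top0.png

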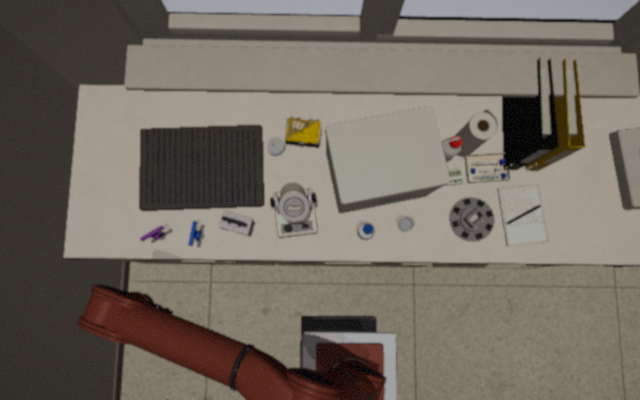

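The scene view shows the carousel at about (405,358), the rotator hub at (308,180), the key stand at (275,172), and blue and purple decoys at (250,150) and (238,130). In the top view the carousel is at (471,219), the hub at (294,208) and the stand at (237,222). Next I'll enlarge these.

```bash
cat > h.py <<'E'
from cell import *
import cv2,numpy as np
from scipy.spatial.transform import Rotation as R
def cam(n):
    c=get_calibration(n); f=200/np.tan(np.radians(c['vertical_fov']/2))
    return np.array([[f,0,c['cx']],[0,f,c['cy']],[0,0,1]]),np.array(c['rvec'],float),np.array(c['tvec'],float)
def proj(n,P):
    K,r,t=cam(n); return cv2.projectPoints(np.array(P,float).reshape(-1,1,3),r,t,K,None)[0].reshape(-1,2)
def onplane(n,uv,z):
    K,r,t=cam(n); M=cv2.Rodrigues(r)[0]
    d=M.T@np.linalg.inv(K)@np.array([uv[0],uv[1],1.]); c=-M.T@t
    return c+d*(z-c[2])/d[2]
def tri(uvs,uvt):
    A=[]
    for n,uv in(("scene",uvs),("top",uvt)):
        K,r,t=cam(n); P=K@np.c_[cv2.Rodrigues(r)[0],t]; A.append(P)
    X=cv2.triangulatePoints(A[0],A[1],np.array(uvs,float).reshape(2,1),np.array(uvt,float).reshape(2,1)); return (X[:3]/X[3]).ravel()
def crop(img,u,v,w,h,k):
    return cv2.resize(img[v:v+h,u:u+w],None,fx=k,fy=k,interpolation=cv2.INTER_CUBIC)
E
python3 - <<'E'
from h import *
t=cv2.imread('pics/top0.png'); s=cv2.imread('pics/scene0.png')
a=np.hstack([crop(t,441,190,60,60,5),crop(t,215,175,100,60,5)])
b=np.hstack([crop(s,370,325,70,60,5),crop(s,255,145,80,60,5)])
W=max(a.shape[1],b.shape[1]); p=lambda x:cv2.copyMakeBorder(x,0,0,0,W-x.shape[1],0)
o=np.vstack([p(a),p(b)]);print(o.shape);cv2.imwrite('pics/crop1.png',o)
E
```

```text
(600, 800, 3)
```

View pics/crop1.png

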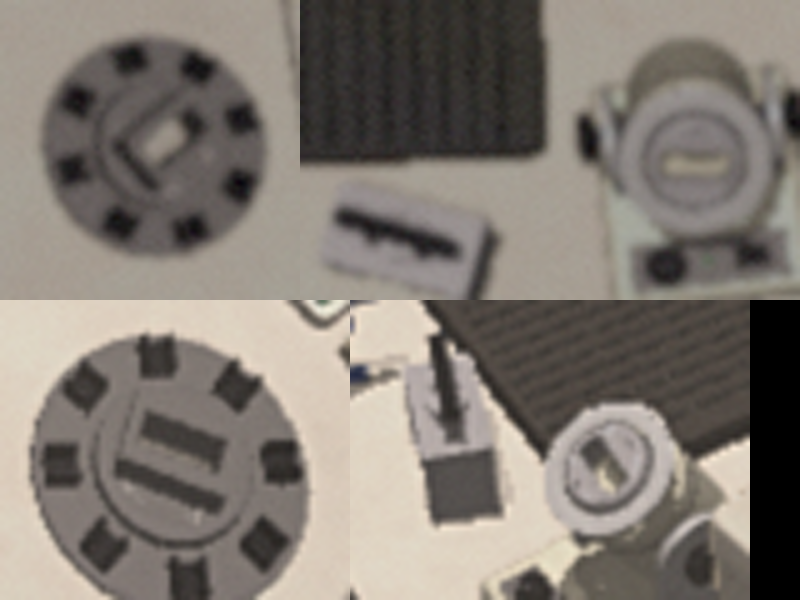

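Carousel, key in its stand and leaning hub are all clear. The rows only allow a twist about the tool's z, but the hub leans 30°, so I'll check what jog says about its usage.

```bash
cat > m1.py <<'E'
from h import *
from scipy.optimize import least_squares
t=cv2.imread('pics/top0.png'); s=cv2.imread('pics/scene0.png')
# carousel slot / boss directions
T=lambda x,y:(441+x/5-.4,190+y/5-.4); S=lambda x,y:(370+x/5-.4,325+(y-300)/5-.4)
T2=lambda x,y:(215+(x-300)/5-.4,175+y/5-.4); S2=lambda x,y:(255+(x-350)/5-.4,145+(y-300)/5-.4)
def line(n,a,b,z):
    A,B=onplane(n,a,z),onplane(n,b,z); d=B-A; print(n,'mid',((A+B)/2).round(4),'len',np.linalg.norm(d).round(4),'ang',np.arctan2(d[1],d[0]).round(3))
line('scene',S(147,412),S(225,440),.052); line('scene',S(118,458),S(225,492),.052)
line('top',T(115,140),T(157,187),.052);line('top',T(145,155),T(180,125),.052)
# disc by silhouette
for n,im,(u,v,w,h) in(('top',t,(445,193,54,52)),('scene',s,(370,325,70,70))):
    g=cv2.cvtColor(im,cv2.COLOR_BGR2GRAY); m=np.zeros_like(g); m[v:v+h,u:u+w]=(g[v:v+h,u:u+w]<150)*255
    m=cv2.morphologyEx(m,cv2.MORPH_CLOSE,np.ones((9,9),np.uint8))
    k,l,st,ce=cv2.connectedComponentsWithStats(m); i=1+np.argmax(st[1:,4])
    hull=cv2.convexHull(np.argwhere(l==i)[:,::-1].astype(np.float32)); M=cv2.moments(hull); c=(M['m10']/M['m00'],M['m01']/M['m00'])
    print(n,'disc',c,st[i],onplane(n,c,.010).round(4))
# key bar ends (z about .075+.006+16+18 top)
zt=.075+.006+.016+.018
line('top',T2(337,213),T2(462,250),zt-.009)
# stand top plate corners in top and scene
for p in((345,180),(500,215),(470,300),(322,262)): print('stand top',onplane('top',T2(*p),.075).round(4))
for p in((405,365),(475,355),(498,447),(425,458)): print('stand scene',onplane('scene',S2(*p),.075).round(4))
# hub centre
print('hub',tri(S2(604,470),T2(696,160)), 'slot ends')
print(tri(S2(585,443),T2(660,163)),tri(S2(625,487),T2(728,163)))
print('flange',tri(S2(608,470),T2(695,158)))
E
python3 m1.py
```

```text
scene mid [ 0.5552 -0.4275  0.052 ] len 0.0448 ang -0.853
scene mid [ 0.532  -0.4459  0.052 ] len 0.06 ang -0.808
top mid [ 0.5269 -0.4051  0.052 ] len 0.0428 ang -2.428
top mid [ 0.5436 -0.4241  0.052 ] len 0.0329 ang -0.867
top disc (471.63790925871945, 218.71009423880304) [ 448  196   48   47 1735] [ 0.5454 -0.4324  0.01  ]
scene disc (403.4262102351314, 359.9507607192254) [ 376  332   56   57 2448] [ 0.5443 -0.4375  0.01  ]
top mid [0.5135 0.392  0.106 ] len 0.0874 ang -1.845
stand top [0.5522 0.435  0.075 ]
stand top [0.5297 0.3289 0.075 ]
stand top [0.4714 0.3473 0.075 ]
stand top [0.4958 0.4483 0.075 ]
stand scene [0.5043 0.4539 0.075 ]
stand scene [0.5579 0.4378 0.075 ]
stand scene [0.5314 0.3374 0.075 ]
stand scene [0.4776 0.3534 0.075 ]
hub [0.55353467 0.19322052 0.17459883] slot ends
[0.55023062 0.2159127  0.18220572] [0.55433576 0.17181751 0.17588304]
flange [0.5557753  0.19378171 0.17256142]
```

```bash
cat >> h.py <<'E'
def show():
    s=get_state(); M=R.from_quat(s['tcp_rot']).as_matrix()
    print('t',round(s['time_s'],2),'tcp',s['eef_pos'].round(4),'z',M[:,2].round(3),'y',M[:,1].round(3),'tilt',np.degrees(np.arccos(-M[2,2])).round(1),'az',np.arctan2(M[1,2],M[0,2]).round(2),'F',s['force'].round(1),'open',round(s['opening'],3),'gf',round(s['grasp_force'],1)); print('j',s['joint_positions'].round(3))
    return s,M
def to(p):
    s,M=show(); print('shift mm',(M.T@(np.array(p)-s['eef_pos'])*1e3).round(1))
E
python3 -m jog '[[0,[-472,-349,-770],0],[0,[-472,-349,-770],0],[0,[-472,-349,-770],0],[0,[-472,-349,-770],0],[0,[-472,-349,-770],0],[0,[-472,-349,-770],0],[0,[-472,-349,-770],0],[0,[-472,-349,-770],0],[0,[-472,-349,-770],0],[0,[-472,-349,-770],0]]' 40; python3 -c "
from h import *;show()"
```

```text
time_s: 1.35
eef_pos: [0.4311, 0.2773, 0.6424]
tcp_rot: [0.191, 0.981, 0.02, 0.021]
force: [0.1, -0.2, -0.5]
opening: 0.999
grasp_force: 0.0
t 1.35 tcp [0.4311 0.2773 0.6424] z [ 0.048  0.031 -0.998] y [0.374 0.926 0.047] tilt 3.3 az 0.57 F [ 0.1 -0.2 -0.5] open 0.999 gf 0.0
j [-1.132  0.145  0.61   0.873 -0.099  2.089  0.606]
```

```bash
python3 -c "
from h import *;to([.5,-.434,.45])"
```

```text
t 1.35 tcp [0.4311 0.2773 0.6424] z [ 0.048  0.031 -0.998] y [0.374 0.926 0.047] tilt 3.3 az 0.57 F [ 0.1 -0.2 -0.5] open 0.999 gf 0.0
j [-1.132  0.145  0.61   0.873 -0.099  2.089  0.606]
shift mm [-324.6 -642.2  173.1]
```

```bash
cat > m2.py <<'E'
from h import *
T2=lambda x,y:(215+(x-300)/5-.4,175+y/5-.4)
def line(a,b,z):
    A,B=onplane('top',T2(*a),z),onplane('top',T2(*b),z); d=B-A; print(((A+B)/2).round(4),np.linalg.norm(d).round(4),'yaw(+x normal)',(np.arctan2(d[1],d[0])+np.pi/2).round(3))
line((630,248),(790,238),.04); line((585,138),(800,108),.13); line((610,85),(772,68),.13)
E
python3 m2.py
```

```text
[0.5168 0.1867 0.04  ] 0.1111 yaw(+x normal) 0.077
[0.5857 0.1973 0.13  ] 0.1437 yaw(+x normal) 0.156
[0.617 0.199 0.13 ] 0.1082 yaw(+x normal) 0.122
```

```bash
python3 -m jog '[[0,[-325,-642,173],0],[0,[-325,-642,173],0],[0,[-325,-642,173],0],[0,[-325,-642,173],0],[0,[-325,-642,173],0],[0,[-325,-642,173],0],[0,[-325,-642,173],0],[0,[-325,-642,173],0],[0,[-325,-642,173],0],[0,[-325,-642,173],0]]'; python3 -c "
from h import *;to([.545,-.434,.2])"
```

```text
time_s: 2.6
eef_pos: [0.4881, -0.2994, 0.4859]
tcp_rot: [0.191, 0.981, 0.018, 0.02]
force: [-0.2, 1.4, 0.9]
opening: 1.002
grasp_force: 0.0
t 2.6 tcp [ 0.4881 -0.2994  0.4859] z [ 0.045  0.028 -0.999] y [0.374 0.927 0.043] tilt 3.0 az 0.55 F [-0.2  1.4  0.9] open 1.002 gf 0.0
j [-0.447  0.295  1.298  1.219 -0.346  1.816  1.936]
shift mm [ -94.2 -115.6  284.4]
```

```bash
python3 -m jog '[[0,[-86,-124,60],0.19],[0,[-94,-126,200],0.38],[0,[-94,-126,300],0.57],[0,[-94,-126,300],0.76],[0,[-94,-126,300],0.95],[0,[-94,-126,350],1.14],[0,[-94,-126,350],1.32],[0,[-94,-126,350],1.5],[0,[-94,-126,350],1.68],[0,[-94,-126,350],1.86]]' 30; python3 -c "
from h import *;s,M=show();print(np.arctan2(M[1,1],M[0,1]));to([.545,-.435,.021])"
```

```text
time_s: 3.85
eef_pos: [0.544, -0.4394, 0.1343]
tcp_rot: [0.902, 0.431, 0.027, -0.003]
force: [0.2, -0.3, 0.4]
opening: 1.001
grasp_force: 0.0
t 3.85 tcp [ 0.544  -0.4394  0.1343] z [ 0.046  0.029 -0.999] y [ 0.778 -0.628  0.017] tilt 3.1 az 0.57 F [ 0.2 -0.3  0.4] open 1.001 gf 0.0
j [-0.129  0.891  1.323  1.504 -0.921  1.435  0.561]
-0.6795667851698022
t 3.85 tcp [ 0.544  -0.4394  0.1343] z [ 0.046  0.029 -0.999] y [ 0.778 -0.628  0.017] tilt 3.1 az 0.57 F [ 0.2 -0.3  0.4] open 1.001 gf 0.0
j [-0.129  0.891  1.323  1.504 -0.921  1.435  0.561]
shift mm [ -1.8  -3.9 113.3]
```

```bash
python3 -m jog '[[0,[-2,-4,40],0.16],[0,[-2,-4,80],0.16],[0,[-2,-4,113],0.16],[0,[-2,-4,113],0.16],[0.3,[-2,-4,113],0.16],[0.6,[-2,-4,113],0.16],[1,[-2,-4,113],0.16],[1,[-2,-4,113],0.16],[1,[-2,-4,113],0.16],[1,[-2,-4,113],0.16]]' 30
python3 - <<'E'
from h import *
to([.545,-.435,.15])
a=crop(snapshot('scene')[:,:,::-1],340,290,130,110,3); b=crop(snapshot('top')[:,:,::-1],420,170,100,110,3); cv2.imwrite('pics/g1.png',np.hstack([a,b]))
E
```

```text
time_s: 5.1
eef_pos: [0.5454, -0.4365, 0.024]
tcp_rot: [0.932, 0.36, 0.028, -0.004]
force: [0.1, -0.4, 6.5]
opening: 0.724
grasp_force: 33.6
t 5.1 tcp [ 0.5454 -0.4365  0.024 ] z [ 0.049  0.027 -0.998] y [ 0.672 -0.74   0.013] tilt 3.2 az 0.51 F [ 0.1 -0.4  6.5] open 0.724 gf 33.6
j [-0.119  1.004  1.248  1.596 -1.042  1.299  0.478]
shift mm [   7.6    0.2 -125.7]
```

View pics/g1.png

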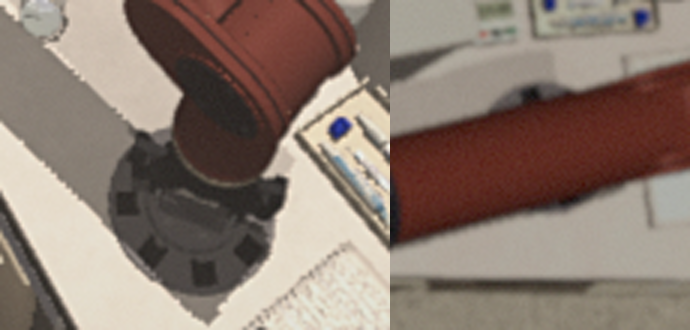

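The jaw opening is 62 mm, so the boss is gripped across its long side as planned. Next I'll enlarge the hub from the first images to measure its pose.

Run:
```python
from h import *
t=cv2.imread('pics/top0.png'); s=cv2.imread('pics/scene0.png')
a=crop(s,288,160,40,40,10);b=crop(t,274,180,40,40,10)
o=cv2.convertScaleAbs(np.hstack([a,b]),alpha=1.3,beta=-40)
for i in range(0,800,50): cv2.line(o,(i,0),(i,6),(0,0,255),1)
for i in range(0,400,50): cv2.line(o,(0,i),(6,i),(0,0,255),1);cv2.line(o,(400,i),(406,i),(0,0,255),1)
cv2.imwrite('pics/hub.png',o)
for p in((327,124),(340,204),(450,186)): print('box',onplane('top',p,.275).round(3))
for p in((330,222),(330,178),(397,300),(466,212)): print('boxS',onplane('scene',p,.275).round(3))
```

```text
box [0.799 0.092 0.275]
box [0.548 0.05  0.275]
box [ 0.609 -0.285  0.275]
boxS [ 0.499 -0.076  0.275]
boxS [0.582 0.074 0.275]
boxS [ 0.528 -0.365  0.275]
boxS [ 0.865 -0.232  0.275]
```

View pics/hub.png

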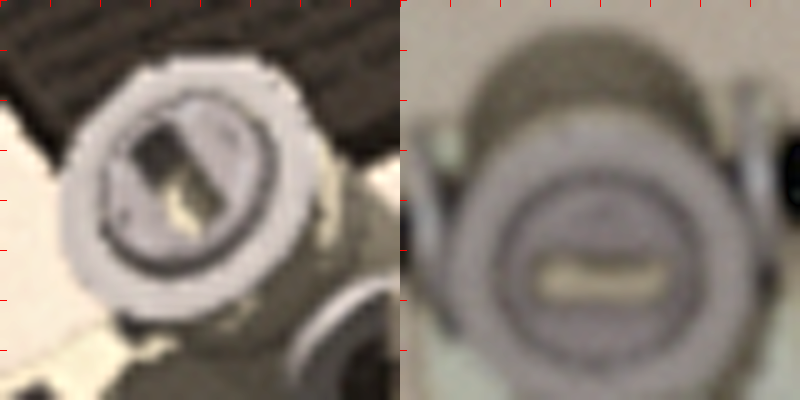

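```bash
cat > fit.py <<'E'
from h import *
from scipy.optimize import least_squares
S=lambda P:np.array(P,float)/10+[288-.45,160-.45]; T=lambda P:(np.array(P,float)-[400,0])/10+[274-.45,180-.45]
fs=S([(60,200),(95,122),(145,70),(215,55),(280,75),(318,130),(312,190),(260,275),(210,308),(155,322),(100,295),(68,245)])
ft=T([(455,250),(480,170),(530,122),(600,107),(670,122),(725,170),(752,250),(745,310),(460,310)])
gs=S([(275,165),(205,92),(100,195),(165,272)]);gt=T([(497,270),(700,270),(598,172),(598,372)])
ss=S([(145,130),(203,230)]);st=T([(533,281),(668,277)])
a=np.linspace(0,2*np.pi,360)
def frame(p):
    return R.from_euler('z',p[3])*R.from_euler('y',-np.pi/6)*R.from_euler('z',p[4])
def res(p):
    F=frame(p).as_matrix(); H=p[:3]; r=[]
    for n,f,g,s in(('scene',fs,gs,ss),('top',ft,gt,st)):
        d=np.zeros(2) if n=='scene' else p[5:7]
        for q,rad,z in((f,.050,-.006),(g,.034,-.004)):
            c=proj(n,(np.c_[rad*np.cos(a),rad*np.sin(a),0*a+z])@F.T+H)+d
            for u in q:
                k=np.argmin(np.linalg.norm(c-u,axis=1)); t=c[(k+1)%360]-c[k-1]; t/=np.linalg.norm(t); e=u-c[k]; r.append(e[0]*t[1]-e[1]*t[0])
        c=proj(n,np.array([[0,.023,0],[0,-.023,0]])@F.T+H)+d
        t=c[1]-c[0]; L=np.linalg.norm(t); e=s[1]-s[0]; r.append(2*(e[0]*t[1]-e[1]*t[0])/L)
    return np.r_[r,p[5:7]*2]
o=least_squares(res,[.553,.194,.176,.1,0,0,0]); p=o.x; C=np.linalg.inv(o.jac.T@o.jac)*np.mean(o.fun**2)
print(p.round(4),np.sqrt(np.diag(C)).round(4),np.sqrt(np.mean(o.fun**2)))
M=frame(p).as_matrix(); print('hub z',M[:,2].round(3),'y',M[:,1].round(3),'x',M[:,0].round(3))
E
python3 fit.py
```

```text
[ 0.5539  0.1933  0.1809  0.0989 -0.1164  0.0346 -0.0201] [0.0008 0.0011 0.0017 0.0549 0.0566 0.2715 0.2139] 0.5538431301786274
hub z [-0.498 -0.049  0.866] y [0.002 0.998 0.058] x [ 0.867 -0.031  0.497]
```

```bash
python3 -c "
from h import *
to([.51,-.40,.34]);to([.53,.1,.36])"
```

```text
t 5.2 tcp [ 0.5454 -0.4365  0.0241] z [ 0.049  0.027 -0.998] y [ 0.672 -0.74   0.013] tilt 3.2 az 0.51 F [ 0.5 -1.3  6.2] open 0.726 gf 33.6
j [-0.119  1.004  1.248  1.596 -1.042  1.299  0.478]
shift mm [  15.6  -46.8 -316.2]
t 5.2 tcp [ 0.5454 -0.4365  0.0241] z [ 0.049  0.027 -0.998] y [ 0.672 -0.74   0.013] tilt 3.2 az 0.51 F [ 0.5 -1.3  6.2] open 0.726 gf 33.6
j [-0.119  1.004  1.248  1.596 -1.042  1.299  0.478]
shift mm [ 367.3 -403.3 -321.6]
```

```bash
python3 -m jog '[[1,[0,0,-20],0],[1,[0,0,-60],0],[1,[0,-10,-120],0],[1,[5,-20,-180],0],[1,[10,-40,-240],0],[1,[16,-47,-300],0],[1,[50,-80,-318],0.1],[1,[85,-120,-318],0.2],[1,[130,-165,-318],0.3],[1,[170,-210,-318],0.4]]' 45; python3 -c "
from h import *
to([.515,.195,.36])"
```

```text
time_s: 6.45
eef_pos: [0.5137, -0.1929, 0.3478]
tcp_rot: [0.984, 0.179, 0.025, -0.01]
force: [-0.4, 1.1, -0.9]
opening: 0.721
grasp_force: 50.9
t 6.45 tcp [ 0.5137 -0.1929  0.3478] z [ 0.046  0.03  -0.998] y [ 0.352 -0.936 -0.011] tilt 3.2 az 0.57 F [-0.4  1.1 -0.9] open 0.721 gf 50.9
j [-0.928  0.127  1.375  1.591 -0.172  1.497 -0.757]
shift mm [ 138.1 -362.7   -0.6]
```

```bash
python3 -m jog '[[1,[15,-40,0],0.05],[1,[33,-85,0],0.1],[1,[52,-135,0],0.16],[1,[70,-185,0],0.22],[1,[90,-235,0],0.28],[1,[108,-285,0],0.34],[1,[125,-330,0],0.36],[1,[138,-363,0],0.36],[1,[138,-363,0],0.36],[1,[138,-363,0],0.36]]'; python3 -c "
from h import *
import cv2
to([.538,.191,.26])
a=crop(snapshot('scene')[:,:,::-1],250,90,130,130,4); b=crop(snapshot('top')[:,:,::-1],260,160,70,130,4); cv2.imwrite('pics/g2.png',np.hstack([a,b]))
"
```

```text
time_s: 7.7
eef_pos: [0.5143, 0.1922, 0.3591]
tcp_rot: [1.0, 0.0, 0.023, -0.014]
force: [0.7, -1.2, -2.6]
opening: 0.72
grasp_force: 51.0
t 7.7 tcp [0.5143 0.1922 0.3591] z [ 0.047  0.028 -0.999] y [ 0.002 -1.    -0.028] tilt 3.1 az 0.54 F [ 0.7 -1.2 -2.6] open 0.72 gf 51.0
j [-1.291  0.029  0.892  1.578 -0.031  1.491 -1.968]
shift mm [ 19.1   4.  100. ]
```

View pics/g2.png

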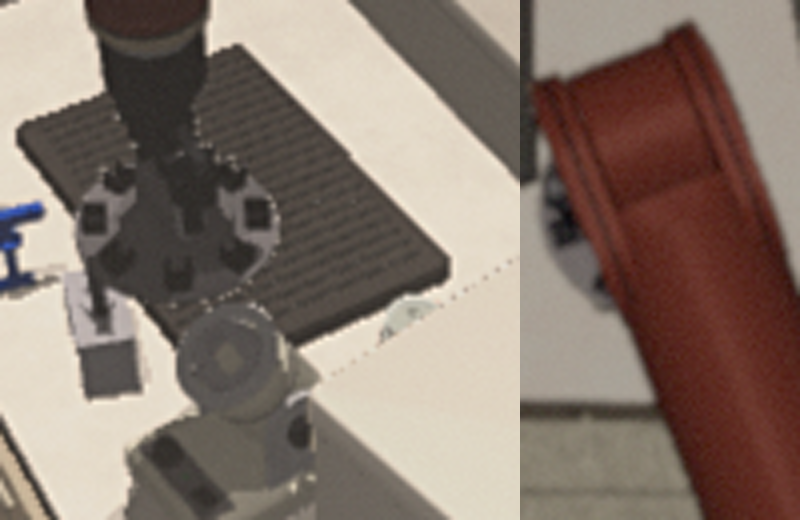

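The carousel hangs level in the gripper above the hub, which sits at about (228,355) in the crop. Lowering.

```bash
python3 -m jog '[[1,[19,3,40],0],[1,[21,3,80],0],[1,[22,3,100],0],[1,[22,3,110],0],[1,[22,3,116],0],[1,[22,3,122],0],[1,[22,3,127],0],[1,[22,3,132],0],[1,[22,3,137],0],[1,[22,3,142],0]]' 20; python3 -c "
from h import *
to([.534,.191,.1935])
"
```

```text
time_s: 9.05
eef_pos: [0.5435, 0.1952, 0.2185]
tcp_rot: [1.0, 0.002, 0.024, -0.015]
force: [-1.1, -1.6, 6.0]
opening: 0.716
grasp_force: 50.9
t 9.05 tcp [0.5435 0.1952 0.2185] z [ 0.048  0.029 -0.998] y [ 0.004 -1.    -0.029] tilt 3.2 az 0.54 F [-1.1 -1.6  6. ] open 0.716 gf 50.9
j [-1.209  0.199  0.91   1.748 -0.181  1.22  -1.824]
shift mm [-10.7   4.9  24.3]
```

```bash
python3 -m jog '[[1,[-1,4,3],0],[1,[-3,4,6],0],[1,[-4,4,9],0],[1,[-5,4,12],0],[1,[-6,4,14],0],[1,[-7,4,16],0],[1,[-8,4,18],0],[1,[-9,4,20],0],[1,[-9,4,21],0],[1,[-9,4,21],0]]' 20; python3 -c "
from h import *
import cv2
to([.534,.191,.1935])
a=crop(snapshot('scene')[:,:,::-1],250,110,110,110,5); cv2.imwrite('pics/g3.png',a)
"
```

```text
time_s: 10.3
eef_pos: [0.5347, 0.1923, 0.197]
tcp_rot: [1.0, 0.002, 0.023, -0.015]
force: [-4.4, 0.2, 7.5]
opening: 0.719
grasp_force: 41.5
t 10.3 tcp [0.5347 0.1923 0.197 ] z [ 0.047  0.03  -0.998] y [ 0.004 -1.    -0.03 ] tilt 3.2 az 0.57 F [-4.4  0.2  7.5] open 0.719 gf 41.5
j [-1.214  0.194  0.906  1.797 -0.18   1.175 -1.823]
shift mm [-0.8  1.4  3.4]
```

View pics/g3.png

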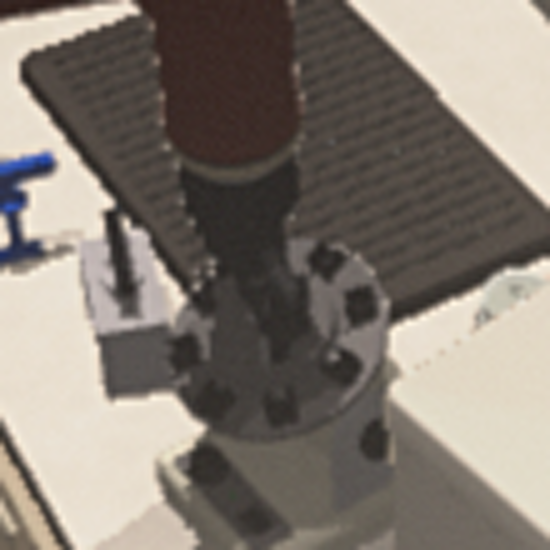

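The carousel has pivoted in the jaws and leans on the flange as wanted. I'll press slightly, release, and check.

```bash
python3 -m jog '[[1,[-1,1,2],0],[1,[-1,1,4],0],[1,[-1,1,4],0],[0.6,[-1,1,3],0],[0,[-1,1,3],0],[0,[-1,1,3],0],[0,[-1,1,-10],0],[0,[-1,1,-50],0],[0,[-1,1,-90],0],[0,[-60,-80,-150],0]]' 20; python3 -c "
from h import *
import cv2
to([.51,.39,.3])
i=snapshot('scene')[:,:,::-1];cv2.imwrite('pics/s4.png',i)
j=snapshot('top')[:,:,::-1];cv2.imwrite('pics/t4.png',j)
cv2.imwrite('pics/g4.png',np.hstack([crop(i,270,135,80,80,5),crop(j,255,170,80,80,5)]))
"
```

```text
time_s: 11.6
eef_pos: [0.4985, 0.2269, 0.3208]
tcp_rot: [1.0, -0.003, 0.025, -0.014]
force: [-0.2, 1.9, -0.1]
opening: 0.999
grasp_force: 0.0
t 11.6 tcp [0.4985 0.2269 0.3208] z [ 0.05   0.028 -0.998] y [-0.005 -1.    -0.029] tilt 3.3 az 0.52 F [-0.2  1.9 -0.1] open 0.999 gf 0.0
j [-1.358  0.029  0.884  1.654 -0.025  1.412 -2.048]
shift mm [   9.4 -162.5   26. ]
```

View pics/g4.png

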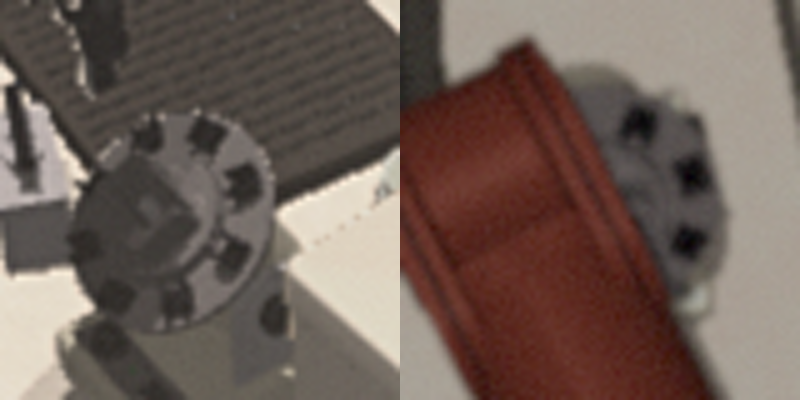

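Seated and leaning in the view (disc spans about (73–277, 112–333) in the left crop). I'll check this numerically against the model and refine the key position.

```bash
cat > m3.py <<'E'
from h import *
import io,contextlib
with contextlib.redirect_stdout(io.StringIO()): from fit import M,p
H=p[:3]; a=np.linspace(0,2*np.pi,200)
for dn in(-.006,):
    c=np.vstack([proj('scene',np.c_[.08*np.cos(a),.08*np.sin(a),0*a+dn+h]@M.T+H) for h in(0,.008)])
    print('pred disc',c.min(0),c.max(0),'seen [284.5 157.3] [325.3 201.5]')
q=proj('scene',np.array([[x,y,.046] for x,y in((.021,.031),(.021,-.031),(-.021,-.031),(-.021,.031),(0,.023),(0,-.023))])@M.T+H)
print('pred boss corners, slot ends in crop', ((q-[270,135]+.4)*5).round(0).tolist())
t=cv2.imread('pics/top0.png'); s=cv2.imread('pics/scene0.png')
for n,im,(u,v,w,h) in(('top',t,(219,213,34,16)),('scene',s,(268,150,14,26))):
    g=cv2.cvtColor(im,cv2.COLOR_BGR2GRAY)[v:v+h,u:u+w]; yx=np.argwhere(g<75)[:,::-1]+[u,v]
    c,(w_,h_),an=cv2.minAreaRect(yx.astype(np.float32)); _,ev=cv2.PCACompute(yx.astype(np.float32),None); m=yx.mean(0)
    A,B=onplane(n,m,.1065),onplane(n,m+ev[0]*5,.1065); d=B-A
    print(n,len(yx),'bar',c,m,A.round(4),onplane(n,c,.1065).round(4),'ang',np.arctan2(d[1],d[0]))
E
python3 m3.py; python3 -c "
from h import *
to([.515,.3925,.2])"
```

```text
pred disc [284.99304909 155.91928412] [327.5695643  199.68789968] seen [284.5 157.3] [325.3 201.5]
pred boss corners, slot ends in crop [[153.0, 136.0], [195.0, 199.0], [146.0, 238.0], [105.0, 175.0], [134.0, 164.0], [165.0, 210.0]]
top 92 bar (236.94363403320312, 222.3043670654297) [235.58695652 221.68478261] [0.5108 0.3882 0.1065] [0.5088 0.3836 0.1065] ang -1.8195276711650359
scene 98 bar (276.0, 160.5) [275.2244898  158.13265306] [0.5258 0.402  0.1065] [0.5232 0.3888 0.1065] ang -2.0827697919847847
t 11.7 tcp [0.4949 0.2357 0.3221] z [ 0.05   0.034 -0.998] y [ 0.01  -0.999 -0.033] tilt 3.4 az 0.6 F [-0.1  1.2 -1.6] open 0.999 gf 0.0
j [-1.365  0.027  0.875  1.653 -0.028  1.412 -2.049]
shift mm [  15.3 -152.4  128.2]
```

```bash
cat > m4.py <<'E'
from h import *
import io,contextlib
from scipy.optimize import least_squares
with contextlib.redirect_stdout(io.StringIO()): from fit import M,p
H=p[:3]; cs=np.array([(150,135),(207,135),(242,183),(233,250),(178,298),(115,290),(85,240)])/5+[270-.4,135-.4]
ct=np.array([(240,122),(292,175),(288,242)])/5+[255-.4,170-.4]
an=np.pi/8+np.arange(8)*np.pi/4
L=np.c_[.0635*np.cos(an),.0635*np.sin(an),0*an+.018]
def pred(n,q): return proj(n,(L@R.from_rotvec(q[3:]).as_matrix().T+q[:3])@M.T+H)
from scipy.spatial.distance import cdist
q0=np.array([0,0,-.006,0,0,0])
def run(top):
    def f(q):
        r=[]
        for n,c in(('scene',cs),('top',ct))[:1+top]:
            P=pred(n,q); k=cdist(c,pred(n,q0)).argmin(1); r.append((c-P[k]).ravel())
        return np.r_[np.concatenate(r)]
    o=least_squares(f,q0); print('offset in hub frame mm',(o.x[:3]*1e3).round(1),'rot deg',np.degrees(o.x[3:]).round(1),'rms px',np.sqrt(np.mean(o.fun**2)).round(2), 'init',np.sqrt(np.mean(f(q0)**2)).round(2), f(q0)[:14].reshape(-1,2).mean(0).round(2))
run(0);run(1)
E
python3 m4.py
```

```text
offset in hub frame mm [-12.6  24.5 -36.8] rot deg [ 4.5 -2.2  0.3] rms px 0.29 init 1.7 [-1.87  1.3 ]
offset in hub frame mm [-6.5 -1.4 -2.2] rot deg [ 1.2 -4.4 -0.5] rms px 0.43 init 1.94 [-1.87  1.3 ]
```

The fit suggests the rear lip of the recess still rides on the hub's edge: offset about 6 mm downhill, 4° too steep, rear lifted. I'll regrip the boss and push it uphill and in.

```bash
python3 -m jog '[[0,[0,0,0],0],[0,[0,0,0],0],[0,[20,20,0],0],[0,[41,46,20],0],[0,[41,46,60],0],[0,[41,46,60],0],[0,[41,46,60],0],[0,[41,46,60],0],[0,[41,46,60],0],[0,[41,46,60],0]]' 20; python3 -c "
from h import *
to([.533,.191,.193])"
```

```text
time_s: 12.95
eef_pos: [0.5404, 0.1866, 0.2593]
tcp_rot: [1.0, 0.002, 0.024, -0.015]
force: [-0.3, -0.5, -0.5]
opening: 0.996
grasp_force: 0.0
t 12.95 tcp [0.5404 0.1866 0.2593] z [ 0.047  0.029 -0.998] y [ 0.004 -1.    -0.029] tilt 3.2 az 0.55 F [-0.3 -0.5 -0.5] open 0.996 gf 0.0
j [-1.246  0.153  0.946  1.702 -0.142  1.298 -1.841]
shift mm [-10.5  -2.5  66. ]
```

```bash
python3 -m jog '[[0,[-10,-3,40],0],[0,[-10,-3,64],0],[0,[-10,-3,64],0],[0.5,[-10,-3,64],0],[1,[-10,-3,64],0],[1,[-10,-3,64],0],[1,[-7,-3,64],0],[1,[-4,-3,64],0],[1,[-2,-3,65],0],[1,[-1,-3,66],0]]' 20; python3 -c "
from h import *
show()"
```

```text
time_s: 14.2
eef_pos: [0.5419, 0.1921, 0.1935]
tcp_rot: [1.0, 0.002, 0.023, -0.015]
force: [-4.9, 0.4, 6.9]
opening: 0.725
grasp_force: 27.1
t 14.2 tcp [0.5419 0.1921 0.1935] z [ 0.046  0.03  -0.998] y [ 0.005 -1.    -0.03 ] tilt 3.1 az 0.58 F [-4.9  0.4  6.9] open 0.725 gf 27.1
j [-1.213  0.224  0.927  1.785 -0.21   1.175 -1.793]
```

```bash
python3 -m jog '[[1,[1,0,1],0],[1,[2,0,3],0],[1,[2,0,3],0],[0.6,[2,0,3],0],[0,[2,0,3],0],[0,[2,0,3],0],[0,[2,0,-10],0],[0,[-5,0,-60],0],[0,[-20,-40,-100],0],[0,[-20,-70,-100],0]]' 20
cat > m5.py <<'E'
from h import *
import sys
s=snapshot('scene')[:,:,::-1].copy(); t=snapshot('top')[:,:,::-1].copy(); k=sys.argv[1]; cv2.imwrite(f'pics/s{k}.png',s);cv2.imwrite(f'pics/t{k}.png',t)
old=cv2.imread('pics/s4.png')
cs=np.array([(150,135),(207,135),(242,183),(233,250),(178,298),(115,290),(85,240)])/5+[270-.4,135-.4]
up=lambda i:cv2.resize(cv2.cvtColor(i[130:220,260:350],cv2.COLOR_BGR2GRAY),None,fx=8,fy=8,interpolation=cv2.INTER_CUBIC)
a,b=up(old),up(s)
for c in cs:
    x,y=((c-[260,130]+.5)*8).astype(int); w=36; r=cv2.matchTemplate(b[y-w-40:y+w+40,x-w-40:x+w+40],a[y-w:y+w,x-w:x+w],cv2.TM_CCOEFF_NORMED); _,v,_,m=cv2.minMaxLoc(r); print(c.round(1),'moved',((np.array(m)-40)/8).round(2),round(v,3))
E
python3 m5.py 5; python3 -c "
from h import *
show()"
```

```text
time_s: 15.45
eef_pos: [0.518, 0.2603, 0.2983]
tcp_rot: [1.0, 0.002, 0.025, -0.017]
force: [-0.3, -0.2, -0.2]
opening: 1.003
grasp_force: 0.0
[299.6 161.6] moved [ 1.62 -0.12] 0.874
[311.  161.6] moved [ 1.75 -0.12] 0.939
[318.  171.2] moved [ 1.5 -0.5] 0.977
[316.2 184.6] moved [ 1.25 -0.88] 0.979
[305.2 194.2] moved [ 1.12 -1.  ] 0.948
[292.6 192.6] moved [ 0.25 -1.12] 0.722
[286.6 182.6] moved [ 0.62 -1.  ] 0.885
t 15.55 tcp [0.5165 0.2629 0.295 ] z [ 0.048  0.031 -0.998] y [ 0.01 -1.   -0.03] tilt 3.2 az 0.57 F [-1.1  0.5 -0.6] open 0.999 gf 0.0
j [-1.352  0.149  0.911  1.628 -0.127  1.367 -1.989]
```

```bash
sed -e "s|^ct=|cs=cs+np.array([(1.62,-.12),(1.75,-.12),(1.5,-.5),(1.25,-.88),(1.12,-1.),(.7,-1.05),(.62,-1.)])\nct=|" m4.py > m6.py; python3 m6.py; python3 -c "
from h import *
to([.515,.3925,.2])"
```

```text
offset in hub frame mm [ -9.5  24.7 -39.4] rot deg [2.7 2.3 1. ] rms px 0.34 init 0.79 [-0.65  0.63]
offset in hub frame mm [-3.3 -2.6 -2.6] rot deg [-1.5 -2.8 -1.2] rms px 0.78 init 1.47 [-0.65  0.63]
t 15.55 tcp [0.5165 0.2629 0.295 ] z [ 0.048  0.031 -0.998] y [ 0.01 -1.   -0.03] tilt 3.2 az 0.57 F [-1.1  0.5 -0.6] open 0.999 gf 0.0
j [-1.352  0.149  0.911  1.628 -0.127  1.367 -1.989]
shift mm [  -5.  -126.7   98.7]
```

```bash
python3 -m jog '[[0,[-3,-20,0],-0.18],[0,[-6,-60,0],-0.36],[0,[-6,-100,0],-0.54],[0,[-6,-125,20],-0.72],[0,[-6,-125,50],-0.9],[0,[-6,-125,80],-1.08],[0,[-6,-125,100],-1.26],[0,[-6,-125,110],-1.3],[0,[-6,-125,130],-1.3],[0,[-6,-125,140],-1.3]]' 80
python3 - <<'E'
from h import *
s,M=show();print(np.arctan2(M[1,1],M[0,1]));to([.514,.391,.0875])
i=snapshot('scene')[:,:,::-1]; j=snapshot('top')[:,:,::-1]
cv2.imwrite('pics/g9.png',np.hstack([crop(i,235,115,80,90,6)[:540],crop(j,212,190,50,90,6)]))
E
```

```text
time_s: 16.8
eef_pos: [0.5173, 0.3867, 0.156]
tcp_rot: [0.795, 0.606, 0.027, 0.003]
force: [0.1, -0.8, -0.4]
opening: 0.999
grasp_force: 0.0
t 16.8 tcp [0.5173 0.3867 0.156 ] z [ 0.046  0.027 -0.999] y [ 0.963 -0.266  0.037] tilt 3.1 az 0.54 F [ 0.1 -0.8 -0.4] open 0.999 gf 0.0
j [-1.208  0.379  0.627  1.647 -0.237  1.138 -0.796]
-0.2697366039453012
t 16.8 tcp [0.5173 0.3867 0.156 ] z [ 0.046  0.027 -0.999] y [ 0.963 -0.266  0.037] tilt 3.1 az 0.54 F [ 0.1 -0.8 -0.4] open 0.999 gf 0.0
j [-1.208  0.379  0.627  1.647 -0.237  1.138 -0.796]
shift mm [ 0.6 -6.8 68.3]
```

View pics/g9.png

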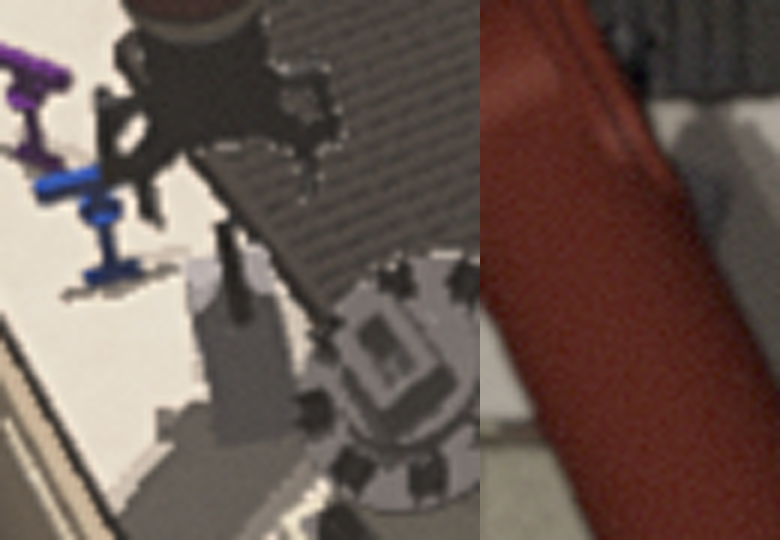

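The fingers straddle the key bar (bar at (222,225)–(242,318) in the left crop), and the carousel sits neatly with its slot visible at (385,345). Descending to grip the key.

```bash
python3 -c "
from h import *
print(onplane('scene',(273.2,159.8),.1155))"; python3 -m jog '[[0,[1,-5,35],0],[0,[1,-5,68],0],[0,[1,-5,68],0],[0,[1,-5,68],0],[0.4,[1,-5,68],0],[0.7,[1,-5,68],0],[1,[1,-5,68],0],[1,[1,-5,68],0],[1,[1,-5,68],0],[1,[1,-5,68],0]]' 80; python3 -c "
from h import *
show()"
```

```text
[0.51225862 0.38859253 0.1155    ]
time_s: 18.15
eef_pos: [0.5163, 0.3918, 0.0898]
tcp_rot: [0.795, 0.606, 0.028, 0.003]
force: [-2.5, -0.7, 5.9]
opening: 0.148
grasp_force: 78.4
t 18.15 tcp [0.5163 0.3918 0.0898] z [ 0.047  0.029 -0.998] y [ 0.964 -0.265  0.038] tilt 3.2 az 0.56 F [-2.5 -0.7  5.9] open 0.148 gf 78.4
j [-1.189  0.448  0.598  1.706 -0.285  1.019 -0.767]
```

```bash
python3 -c "
from h import *
to([.5,.36,.35]);to([.5,.03,.6])"
```

```text
t 18.15 tcp [0.5163 0.3918 0.0898] z [ 0.047  0.029 -0.998] y [ 0.964 -0.265  0.038] tilt 3.2 az 0.56 F [-2.5 -0.7  5.9] open 0.148 gf 78.4
j [-1.189  0.448  0.598  1.706 -0.285  1.019 -0.767]
shift mm [ -24.3    2.5 -261.5]
t 18.15 tcp [0.5163 0.3918 0.0898] z [ 0.047  0.029 -0.998] y [ 0.964 -0.265  0.038] tilt 3.2 az 0.56 F [-2.5 -0.7  5.9] open 0.148 gf 78.4
j [-1.189  0.448  0.598  1.706 -0.285  1.019 -0.767]
shift mm [-332.2   99.4 -520.7]
```

```bash
python3 -m jog '[[1,[0,0,-40],0],[1,[0,0,-100],0],[1,[-10,0,-160],0],[1,[-20,2,-220],0],[1,[-25,3,-270],-0.05],[1,[-65,10,-305],-0.1],[1,[-115,30,-345],-0.15],[1,[-165,45,-385],-0.2],[1,[-215,60,-425],-0.26],[1,[-265,75,-465],-0.26]]' 80; python3 -c "
from h import *
to([.5,.03,.6]);to([.5,.03,1.0])"
```

```text
time_s: 19.4
eef_pos: [0.4965, 0.1125, 0.5383]
tcp_rot: [0.709, 0.704, 0.027, 0.006]
force: [1.8, -0.2, -1.4]
opening: 0.142
grasp_force: 88.7
t 19.4 tcp [0.4965 0.1125 0.5383] z [ 0.047  0.029 -0.998] y [ 0.999 -0.008  0.046] tilt 3.1 az 0.56 F [ 1.8 -0.2 -1.4] open 0.142 gf 88.7
j [-1.099 -0.006  0.808  1.237 -0.011  1.856 -0.302]
shift mm [-80.6   7.  -63.8]
t 19.4 tcp [0.4965 0.1125 0.5383] z [ 0.047  0.029 -0.998] y [ 0.999 -0.008  0.046] tilt 3.1 az 0.56 F [ 1.8 -0.2 -1.4] open 0.142 gf 88.7
j [-1.099 -0.006  0.808  1.237 -0.011  1.856 -0.302]
shift mm [ -68.9   25.6 -463.2]
```

```bash
python3 -m jog '[[1,[-40,6,-30],0],[1,[-78,10,-62],0],[1,[-78,10,-110],0],[1,[-78,10,-160],0],[1,[-76,12,-210],0],[1,[-75,14,-260],0],[1,[-74,16,-310],0],[1,[-73,18,-350],0],[1,[-72,20,-390],0],[1,[-72,20,-390],0]]'; python3 -c "
from h import *
to([.5,.03,1.0])"
```

```text
time_s: 20.65
eef_pos: [0.4872, 0.0355, 0.6762]
tcp_rot: [0.708, 0.703, 0.057, 0.031]
force: [0.2, 0.8, -1.8]
opening: 0.142
grasp_force: 88.8
t 20.65 tcp [0.4872 0.0355 0.6762] z [ 0.123  0.037 -0.992] y [ 0.992 -0.01   0.123] tilt 7.4 az 0.29 F [ 0.2  0.8 -1.8] open 0.142 gf 88.8
j [-0.741  0.073  0.685  0.868 -0.087  2.089 -0.116]
shift mm [   6.8   52.6 -319.7]
```

```bash
python3 -m jog '[[1,[-20,60,-400],0],[1,[-20,70,-500],0],[1,[-20,80,-600],0],[1,[-20,80,-600],0],[1,[-20,80,-600],0],[1,[-20,80,-600],0],[1,[-20,80,-600],0],[1,[-20,80,-600],0],[1,[-20,80,-600],0],[1,[-20,80,-600],0]]'; python3 -c "
from h import *
to([.5,.03,1.0])"
```

```text
time_s: 21.9
eef_pos: [0.4812, 0.0144, 0.7116]
tcp_rot: [0.707, 0.7, 0.087, 0.056]
force: [-0.4, 0.1, -1.5]
opening: 0.14
grasp_force: 88.8
t 21.9 tcp [0.4812 0.0144 0.7116] z [ 0.201  0.043 -0.979] y [ 0.98  -0.014  0.2  ] tilt 11.8 az 0.21 F [-0.4  0.1 -1.5] open 0.14 gf 88.8
j [-0.776  0.045  0.746  0.814 -0.077  2.089 -0.088]
shift mm [  28.5   75.9 -277.8]
```

```bash
python3 -m jog '[[1,[20,120,-600],0],[1,[20,120,-600],0],[1,[20,120,-600],0],[1,[20,120,-600],0],[1,[20,120,-600],0],[1,[20,120,-600],0],[1,[20,120,-600],0],[1,[20,120,-600],0],[1,[20,120,-600],0],[1,[20,120,-600],0]]';  python3 -m jog '[[1,[20,170,-600],0],[1,[20,170,-600],0],[1,[20,170,-600],0],[1,[20,170,-600],0],[1,[20,170,-600],0],[1,[20,170,-600],0],[1,[20,170,-600],0],[1,[20,170,-600],0],[1,[20,170,-600],0],[1,[20,170,-600],0]]'; python3 -c "
from h import *
to([.5,.03,1.0])"
```

```text
time_s: 23.15
eef_pos: [0.4774, 0.0186, 0.747]
tcp_rot: [0.704, 0.696, 0.117, 0.08]
force: [0.7, 0.2, -1.7]
opening: 0.144
grasp_force: 88.7
time_s: 24.4
eef_pos: [0.4749, 0.0189, 0.7818]
tcp_rot: [0.7, 0.692, 0.146, 0.104]
force: [0.3, 0.4, -2.2]
opening: 0.143
grasp_force: 88.8
t 24.4 tcp [0.4749 0.0189 0.7818] z [ 0.349  0.056 -0.936] y [ 0.937 -0.022  0.348] tilt 20.7 az 0.16 F [ 0.3  0.4 -2.2] open 0.143 gf 88.8
j [-0.858  0.033  0.814  0.67  -0.073  2.089 -0.107]
shift mm [  24.2   99.2 -194.8]
```

```bash
python3 -m jog '[[1,[-20,220,-600],0],[1,[-20,220,-600],0],[1,[-20,220,-600],0],[1,[-20,220,-600],0],[1,[-20,220,-600],0],[1,[-20,220,-600],0],[1,[-20,220,-600],0],[1,[-20,220,-600],0],[1,[-20,220,-600],0],[1,[-20,220,-600],0]]';  python3 -m jog '[[1,[-20,280,-600],0],[1,[-20,280,-600],0],[1,[-20,280,-600],0],[1,[-20,280,-600],0],[1,[-20,280,-600],0],[1,[-20,280,-600],0],[1,[-20,280,-600],0],[1,[-20,280,-600],0],[1,[-20,280,-600],0],[1,[-20,280,-600],0]]'
cat > tgt.py <<'E'
from h import *
import io,contextlib,sys
with contextlib.redirect_stdout(io.StringIO()): from fit import M as HM,p
H=p[:3]; s,M=show()
print('tool in hub frame: z',(HM.T@M[:,2]).round(3),'x',(HM.T@M[:,0]).round(3),'TCP mm',(HM.T@(s['eef_pos']-H)*1e3).round(1))
# key: bar centre 19 mm behind TCP; wanted hub-frame bar centre heights
for h in map(float,sys.argv[1:]):
    P=H+HM[:,2]*(h/1e3); print('bar centre at hub z',h,'shift mm',(M.T@(P-(s['eef_pos']-.019*M[:,2]))*1e3).round(1))
E
python3 tgt.py 180 140
```

```text
time_s: 25.65
eef_pos: [0.4683, -0.0068, 0.815]
tcp_rot: [0.695, 0.686, 0.174, 0.129]
force: [-0.5, 0.2, -1.5]
opening: 0.141
grasp_force: 88.8
time_s: 26.9
eef_pos: [0.4609, -0.0282, 0.8468]
tcp_rot: [0.689, 0.679, 0.2, 0.154]
force: [-0.4, 0.2, -2.7]
opening: 0.144
grasp_force: 88.9
t 26.9 tcp [ 0.4609 -0.0282  0.8468] z [ 0.484  0.06  -0.873] y [ 0.875 -0.03   0.484] tilt 29.2 az 0.12 F [-0.4  0.2 -2.7] open 0.144 gf 88.9
j [-0.378  0.039  0.46   0.512 -0.132  2.089 -0.032]
tool in hub frame: z [-0.015  0.01  -1.   ] x [0.001 1.    0.01 ] TCP mm [ 256.8 -182.7  633.9]
bar centre at hub z 180.0 shift mm [ 178.1 -250.   478.5]
bar centre at hub z 140.0 shift mm [ 177.7 -249.4  518.5]
```

```bash
python3 -m jog '[[1,[30,-40,20],0],[1,[65,-85,40],0],[1,[100,-130,65],0],[1,[135,-175,95],0],[1,[165,-220,130],0],[1,[178,-250,180],0],[1,[178,-250,240],0],[1,[178,-250,300],0],[1,[178,-250,360],0],[1,[178,-250,420],0]]'; python3 tgt.py 160
```

```text
time_s: 28.15
eef_pos: [0.4388, 0.1825, 0.4783]
tcp_rot: [0.697, 0.673, 0.193, 0.157]
force: [0.8, -3.0, -0.9]
opening: 0.143
grasp_force: 88.7
t 28.15 tcp [0.4388 0.1825 0.4783] z [ 0.48   0.041 -0.876] y [ 0.877 -0.045  0.478] tilt 28.8 az 0.09 F [ 0.8 -3.  -0.9] open 0.143 gf 88.7
j [-0.421 -0.381 -0.18   1.755  0.18   1.323 -0.644]
tool in hub frame: z [-0.02  -0.009 -1.   ] x [ 0.016  1.    -0.009] TCP mm [ 48.1   6.3 315.4]
bar centre at hub z 160.0 shift mm [ -5.6 -44.9 175.4]
```

```bash
python3 -m jog '[[1,[-3,-20,40],0],[1,[-6,-45,80],0],[1,[-6,-45,120],0],[1,[-6,-45,150],0],[1,[-6,-45,168],0],[1,[-6,-45,168],0],[1,[-6,-45,168],0],[1,[-6,-45,168],0],[1,[-6,-45,168],0],[1,[-6,-45,168],0]]'; python3 tgt.py 160
python3 - <<'E'
from h import *
s,M=show(); e=s['eef_pos']
i=snapshot('scene')[:,:,::-1].copy(); j=snapshot('top')[:,:,::-1].copy()
cv2.imwrite('pics/s10.png',i)
def pts(a): # key tilted by a about tool y, points: bar ends, collar, head ends
    Rk=R.from_rotvec([0,a,0]).as_matrix(); L=np.array([[.042,0,0],[-.042,0,0],[0,0,.0285],[0,0,.088],[.02,0,.088],[-.02,0,.088]])
    return (L@Rk.T+[0,0,-.019])@M.T+e
a=crop(i,250,80,80,100,7)
for ang,c in((0,(0,255,0)),(-.04,(0,0,255))):
    for q in proj('scene',pts(ang)): x,y=((q-[250,80]+.5)*7).astype(int); cv2.circle(a,(x,y),3,c,1)
cv2.imwrite('pics/g10.png',cv2.resize(a,None,fx=.85,fy=.85)); print(a.shape)
E
```

```text
time_s: 29.4
eef_pos: [0.4757, 0.1946, 0.3112]
tcp_rot: [0.691, 0.679, 0.195, 0.153]
force: [-0.2, 0.1, -1.5]
opening: 0.145
grasp_force: 88.7
t 29.4 tcp [0.4757 0.1946 0.3112] z [ 0.477  0.053 -0.877] y [ 0.879 -0.03   0.476] tilt 28.7 az 0.11 F [-0.2  0.1 -1.5] open 0.145 gf 88.7
j [-0.445 -0.307 -0.161  2.04   0.223  0.97  -0.712]
tool in hub frame: z [-0.023  0.003 -1.   ] x [0.001 1.    0.003] TCP mm [ -3.1   8.7 151.7]
bar centre at hub z 160.0 shift mm [-8.7  3.  10.6]
t 29.4 tcp [0.4757 0.1946 0.3112] z [ 0.477  0.053 -0.877] y [ 0.879 -0.03   0.476] tilt 28.7 az 0.11 F [-0.2  0.1 -1.5] open 0.145 gf 88.7
j [-0.445 -0.307 -0.161  2.04   0.223  0.97  -0.712]
(700, 560, 3)
```

View pics/g10.png

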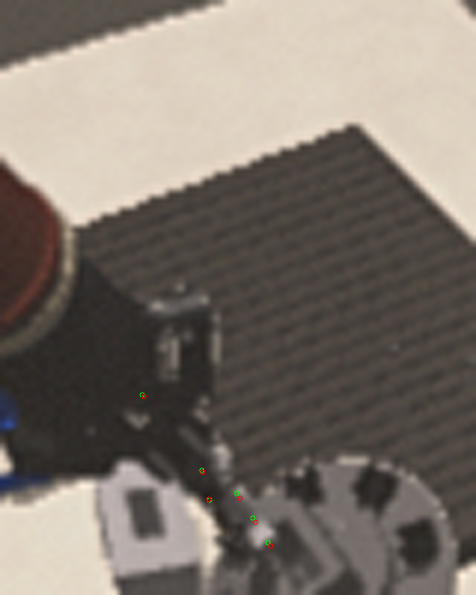

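Head predicted around (253,519), which matches the visible head, just above the boss slot. Centring and entering the slot carefully.

```bash
python3 -m jog '[[1,[-3,2,5],0],[1,[-5,3.5,10],0],[1,[-5,3.5,18],0],[1,[-5,3.5,24],0],[1,[-5,3.5,28],0],[1,[-5,3.5,31],0],[1,[-5,3.5,34],0],[1,[-5,3.5,37],0],[1,[-5,3.5,40],0],[1,[-5,3.5,40],0]]'; python3 tgt.py 77.5
```

```text
time_s: 30.75
eef_pos: [0.4981, 0.1919, 0.2835]
tcp_rot: [0.691, 0.679, 0.197, 0.154]
force: [-40.3, -16.1, 47.8]
opening: 0.145
grasp_force: 101.1
t 30.75 tcp [0.4981 0.1919 0.2835] z [ 0.482  0.054 -0.875] y [ 0.876 -0.032  0.481] tilt 29.0 az 0.11 F [-40.3 -16.1  47.8] open 0.145 gf 101.1
j [-0.435 -0.256 -0.145  2.061  0.239  0.89  -0.71 ]
tool in hub frame: z [-0.018  0.004 -1.   ] x [0.002 1.    0.004] TCP mm [  2.6   4.5 116.7]
bar centre at hub z 77.5 shift mm [-4.7 -1.8 58.3]
```

```bash
cat > tq.py <<'E'
from h import *
import io,contextlib
with contextlib.redirect_stdout(io.StringIO()): from fit import M as HM,p
s=get_state(); F=HM.T@s['force']; T=HM.T@s['wrist_torque']; print('F hub',F.round(1),'T hub',T.round(2))
r0=np.cross(F,T)/(F@F)
for off in(0,): # line at depth of head bottom: 74 mm beyond TCP
    for d in(.06,.074): k=(-d-r0[2])/F[2]; print('contact rel TCP (hub xy mm) if torque about TCP at depth',d,((r0+k*F)[:2]*1e3).round(1))
E
python3 tq.py
python3 -m jog '[[1,[0,0,-6],0],[1,[0,0,-14],0],[1,[0,0,-14],0],[1,[0,0,-14],0],[1,[0,0,-14],0],[1,[0,0,-14],0],[1,[0,0,-14],0],[1,[0,0,-14],0],[1,[0,0,-14],0],[1,[0,0,-14],0]]'; python3 tgt.py 77.5; python3 tq.py
```

```text
F hub [-10.7 -13.3  62.2] T hub [-2.72  4.57  0.38]
contact rel TCP (hub xy mm) if torque about TCP at depth 0.06 [-62.7 -31.2]
contact rel TCP (hub xy mm) if torque about TCP at depth 0.074 [-60.3 -28.2]
time_s: 32.0
eef_pos: [0.4911, 0.1908, 0.2893]
tcp_rot: [0.691, 0.679, 0.195, 0.153]
force: [-0.3, 0.7, 0.8]
opening: 0.142
grasp_force: 89.0
t 32.0 tcp [0.4911 0.1908 0.2893] z [ 0.477  0.053 -0.878] y [ 0.879 -0.03   0.476] tilt 28.7 az 0.11 F [-0.3  0.7  0.8] open 0.142 gf 89.0
j [-0.437 -0.27  -0.146  2.058  0.232  0.914 -0.705]
tool in hub frame: z [-0.024  0.003 -1.   ] x [0.001 1.    0.003] TCP mm [ -0.6   3.7 125.2]
bar centre at hub z 77.5 shift mm [-3.9  1.7 66.7]
F hub [0.2 0.7 0.8] T hub [ 0.17  0.51 -0.12]
contact rel TCP (hub xy mm) if torque about TCP at depth 0.06 [-424.7  108.3]
contact rel TCP (hub xy mm) if torque about TCP at depth 0.074 [-427.3   96.6]
```

```bash
python3 -m jog '[[1,[-3.5,1.5,0],0],[1,[-3.5,1.5,2],0],[1,[-3.5,1.5,4],0],[1,[-3.5,1.5,6],0],[1,[-3.5,1.5,8],0],[1,[-3.5,1.5,10],0],[1,[-3.5,1.5,10],0],[1,[-3.5,1.5,10],0],[1,[-3.5,1.5,10],0],[1,[-3.5,1.5,10],0]]'; python3 tgt.py 77.5;python3 tq.py
```

```text
time_s: 33.25
eef_pos: [0.4973, 0.1879, 0.2812]
tcp_rot: [0.691, 0.679, 0.195, 0.153]
force: [-0.7, 0.5, -1.9]
opening: 0.14
grasp_force: 88.8
t 33.25 tcp [0.4973 0.1879 0.2812] z [ 0.477  0.053 -0.877] y [ 0.879 -0.03   0.476] tilt 28.7 az 0.11 F [-0.7  0.5 -1.9] open 0.14 gf 88.8
j [-0.434 -0.257 -0.138  2.065  0.234  0.891 -0.699]
tool in hub frame: z [-0.024  0.003 -1.   ] x [0.001 1.    0.003] TCP mm [  0.9   0.3 115.3]
bar centre at hub z 77.5 shift mm [-0.4  0.  56.8]
F hub [-1.6  0.4 -1.3] T hub [-0.11  0.73  0.07]
contact rel TCP (hub xy mm) if torque about TCP at depth 0.06 [446.5   5.9]
contact rel TCP (hub xy mm) if torque about TCP at depth 0.074 [429.9   9.9]
```

It went in without force. Continuing.

```bash
python3 -m jog '[[1,[0,0,3],0],[1,[0,0,6],0],[1,[0,0,9],0],[1,[0,0,12],0],[1,[0,0,15],0],[1,[0,0,18],0],[1,[0,0,21],0],[1,[0,0,24],0],[1,[0,0,27],0],[1,[0,0,28],0]]'; python3 tgt.py 77.5;python3 tq.py
```

```text
time_s: 34.5
eef_pos: [0.5106, 0.1893, 0.2563]
tcp_rot: [0.691, 0.679, 0.195, 0.153]
force: [-0.3, -0.1, -2.5]
opening: 0.145
grasp_force: 88.8
t 34.5 tcp [0.5106 0.1893 0.2563] z [ 0.477  0.053 -0.878] y [ 0.879 -0.03   0.476] tilt 28.7 az 0.11 F [-0.3 -0.1 -2.5] open 0.145 gf 88.8
j [-0.428 -0.213 -0.135  2.082  0.25   0.831 -0.71 ]
tool in hub frame: z [-0.024  0.003 -1.   ] x [0.001 1.    0.003] TCP mm [ 0.   0.3 87.1]
bar centre at hub z 77.5 shift mm [-0.4  0.2 28.5]
F hub [-1.5 -0.3 -2. ] T hub [-0.11  0.71  0.02]
contact rel TCP (hub xy mm) if torque about TCP at depth 0.06 [307.2  53.1]
contact rel TCP (hub xy mm) if torque about TCP at depth 0.074 [297.1  51.3]
```

```bash
python3 -m jog '[[1,[0,0,4],0],[1,[0,0,8],0],[1,[0,0,12],0],[1,[0,0,14],0],[1,[0,0,16],0],[1,[0,0,18],0],[1,[0,0,20],0],[1,[0,0,20],0],[1,[0,0,20],0],[1,[0,0,20],0]]'; python3 tgt.py 77.5;python3 tq.py
```

```text
time_s: 35.75
eef_pos: [0.5202, 0.1904, 0.2391]
tcp_rot: [0.691, 0.679, 0.195, 0.153]
force: [0.1, -0.6, -0.6]
opening: 0.142
grasp_force: 88.8
t 35.75 tcp [0.5202 0.1904 0.2391] z [ 0.477  0.053 -0.877] y [ 0.879 -0.03   0.476] tilt 28.7 az 0.11 F [ 0.1 -0.6 -0.6] open 0.142 gf 88.8
j [-0.423 -0.18  -0.133  2.092  0.263  0.788 -0.72 ]
tool in hub frame: z [-0.024  0.003 -1.   ] x [0.001 1.    0.003] TCP mm [-0.3  0.5 67.4]
bar centre at hub z 77.5 shift mm [-0.5  0.   8.9]
F hub [-0.2 -0.7 -0.5] T hub [-0.15  0.72  0.01]
contact rel TCP (hub xy mm) if torque about TCP at depth 0.06 [599.2 475.9]
contact rel TCP (hub xy mm) if torque about TCP at depth 0.074 [593.5 457.4]
```

```bash
python3 -m jog '[[1,[0,0,3],0],[1,[0,0,6],0],[1,[0,0,8],0],[1,[0,0,10],0],[1,[0,0,12],0],[1,[0,0,14],0],[1,[0,0,15],0],[1,[0,0,16],0],[1,[0,0,17],0],[1,[0,0,17],0]]'; python3 tgt.py 77.5;python3 tq.py
```

```text
time_s: 37.0
eef_pos: [0.5267, 0.1917, 0.2297]
tcp_rot: [0.691, 0.679, 0.196, 0.154]
force: [-67.0, -18.6, 63.9]
opening: 0.145
grasp_force: 102.2
t 37.0 tcp [0.5267 0.1917 0.2297] z [ 0.479  0.053 -0.876] y [ 0.878 -0.031  0.478] tilt 28.8 az 0.11 F [-67.  -18.6  63.9] open 0.145 gf 102.2
j [-0.42  -0.158 -0.133  2.095  0.274  0.763 -0.73 ]
tool in hub frame: z [-0.021  0.003 -1.   ] x [0.002 1.    0.003] TCP mm [ 0.7  1.2 55.9]
bar centre at hub z 77.5 shift mm [-1.2 -1.1 -2.6]
F hub [-25.8 -15.   89.6] T hub [-3.27  6.44  0.07]
contact rel TCP (hub xy mm) if torque about TCP at depth 0.06 [-54.5 -26.7]
contact rel TCP (hub xy mm) if torque about TCP at depth 0.074 [-50.5 -24.3]
```

Hard against the stop at 90 N. Backing off to a light push before turning.

```bash
python3 -m jog '[[1,[0,0,-4],0],[1,[0,0,-8],0],[1,[0,0,-8],0],[1,[0,0,-8],0],[1,[0,0,-8],0],[1,[0,0,-8],0],[1,[0,0,-8],0],[1,[0,0,-8],0],[1,[0,0,-8],0],[1,[0,0,-8],0]]'; python3 tgt.py 77.5;python3 tq.py
```

```text
time_s: 38.25
eef_pos: [0.5246, 0.1911, 0.2319]
tcp_rot: [0.691, 0.679, 0.195, 0.153]
force: [-6.8, -2.9, 7.2]
opening: 0.144
grasp_force: 90.4
t 38.25 tcp [0.5246 0.1911 0.2319] z [ 0.478  0.054 -0.877] y [ 0.879 -0.03   0.477] tilt 28.7 az 0.11 F [-6.8 -2.9  7.2] open 0.144 gf 90.4
j [-0.421 -0.165 -0.132  2.095  0.27   0.769 -0.725]
tool in hub frame: z [-0.023  0.004 -1.   ] x [0.001 1.    0.003] TCP mm [-0.1  0.7 58.9]
bar centre at hub z 77.5 shift mm [-0.7 -0.4  0.4]
F hub [-2.2 -2.5  9.8] T hub [-0.3   1.02 -0.06]
contact rel TCP (hub xy mm) if torque about TCP at depth 0.06 [-84.9 -20.5]
contact rel TCP (hub xy mm) if torque about TCP at depth 0.074 [-81.7 -16.9]
```

```bash
python3 -m jog '[[1,[0,0,2],0],[1,[0,0,2],-0.17],[1,[0,0,2],-0.34],[1,[0,0,2],-0.51],[1,[0,0,2],-0.68],[1,[0,0,2],-0.85],[1,[0,0,2],-1.02],[1,[0,0,2],-1.19],[1,[0,0,2],-1.36],[1,[0,0,2],-1.53]]'; python3 tgt.py 77.5;python3 tq.py
```

```text
time_s: 39.5
eef_pos: [0.5266, 0.1909, 0.2309]
tcp_rot: [0.026, 0.968, 0.034, 0.247]
force: [-1.6, -3.0, 5.7]
opening: 0.14
grasp_force: 89.9
t 39.5 tcp [0.5266 0.1909 0.2309] z [ 0.479  0.054 -0.876] y [0.033 0.996 0.079] tilt 28.8 az 0.11 F [-1.6 -3.   5.7] open 0.14 gf 89.9
j [-0.587 -0.169  0.019  2.102  0.313  0.774  0.774]
tool in hub frame: z [-0.021  0.004 -1.   ] x [-0.999  0.037  0.021] TCP mm [ 1.2  0.4 57. ]
bar centre at hub z 77.5 shift mm [ 1.7 -0.4 -1.5]
F hub [ 1.5 -2.7  5.9] T hub [-0.47 -0.02  0.02]
contact rel TCP (hub xy mm) if torque about TCP at depth 0.06 [ -7.  -49.1]
contact rel TCP (hub xy mm) if torque about TCP at depth 0.074 [-10.6 -42.7]
```

Turned freely. Now a small twist correction, then let it rise.

```bash
python3 -m jog '[[1,[0,0,1],-0.04],[1,[0,0,1],-0.04],[1,[0,0,0],-0.04],[1,[0,0,-1],-0.04],[1,[0,0,-2],-0.04],[1,[0,0,-3],-0.04],[1,[0,0,-4],-0.04],[1,[0,0,-5],-0.04],[1,[0,0,-5],-0.04],[1,[0,0,-5],-0.04]]'; python3 tgt.py 77.5;python3 tq.py
```

```text
time_s: 40.75
eef_pos: [0.5229, 0.1908, 0.2336]
tcp_rot: [0.008, 0.969, 0.03, 0.246]
force: [-1.2, -0.2, 2.6]
opening: 0.14
grasp_force: 89.4
t 40.75 tcp [0.5229 0.1908 0.2336] z [ 0.477  0.053 -0.878] y [0.002 0.998 0.061] tilt 28.7 az 0.11 F [-1.2 -0.2  2.6] open 0.14 gf 89.4
j [-0.592 -0.177  0.02   2.102  0.311  0.786  0.809]
tool in hub frame: z [-0.024  0.003 -1.   ] x [-1.     0.001  0.024] TCP mm [-0.7  0.6 61.2]
bar centre at hub z 77.5 shift mm [-0.3 -0.5  2.7]
F hub [ 0.3 -0.1  2.8] T hub [0.06 0.57 0.05]
contact rel TCP (hub xy mm) if torque about TCP at depth 0.06 [-207.2   22.3]
contact rel TCP (hub xy mm) if torque about TCP at depth 0.074 [-208.7   22.6]
```

```bash
python3 -m jog '[[1,[0,0,-1],0],[1,[0,0,-2],0],[1,[0,0,-2.5],0],[1,[0,0,-2.5],0],[1,[0,0,-2.5],0],[1,[0,0,-2.5],0],[1,[0,0,-2.5],0],[1,[0,0,-2.5],0],[1,[0,0,-2.5],0],[1,[0,0,-2.5],0]]'; python3 tgt.py 77.5;python3 tq.py
```

```text
time_s: 42.0
eef_pos: [0.522, 0.1902, 0.2339]
tcp_rot: [0.008, 0.969, 0.029, 0.245]
force: [16.7, 5.2, -17.6]
opening: 0.146
grasp_force: 85.1
t 42.0 tcp [0.522  0.1902 0.2339] z [ 0.476  0.052 -0.878] y [0.002 0.998 0.061] tilt 28.6 az 0.11 F [ 16.7   5.2 -17.6] open 0.146 gf 85.1
j [-0.593 -0.179  0.02   2.103  0.311  0.789  0.81 ]
tool in hub frame: z [-0.025  0.002 -1.   ] x [-1.     0.001  0.025] TCP mm [-1.3 -0.  61.9]
bar centre at hub z 77.5 shift mm [-0.9  0.1  3.4]
F hub [  5.6   4.2 -23.8] T hub [ 1.11 -1.11 -0.03]
contact rel TCP (hub xy mm) if torque about TCP at depth 0.06 [-33.2 -35.3]
contact rel TCP (hub xy mm) if torque about TCP at depth 0.074 [-29.9 -32.9]
```

The key is caught: it resists a 24 N pull. Relax, release and retreat along the axis.

```bash
python3 -m jog '[[1,[0,0,1],0],[1,[0,0,2.3],0],[1,[0,0,2.3],0],[0.7,[0,0,2.3],0],[0.3,[0,0,2.3],0],[0,[0,0,2.3],0],[0,[0,0,2.3],0],[0,[0,0,-10],0],[0,[0,0,-40],0],[0,[0,0,-90],0]]'
python3 - <<'E'
from h import *
show(); i=snapshot('scene')[:,:,::-1].copy(); cv2.imwrite('pics/s11.png',i)
# numeric check: wireframe of key bar at expected final pose vs image darkness
import io,contextlib
with contextlib.redirect_stdout(io.StringIO()): from fit import M as HM,p
H=p[:3]; g=cv2.cvtColor(i,cv2.COLOR_BGR2GRAY)
for n,ax in(('cross',0),('length',1)):
    L=np.zeros((21,3)); L[:,ax]=np.linspace(-.05,.05,21); L[:,2]=.075+.009
    print(n,[int(g[int(round(v)),int(round(u))]) for u,v in proj('scene',L@HM.T+H)])
for q in ((286,180),(305,194),(318,172)): print(g[q[1]-1:q[1]+2,q[0]-1:q[0]+2].mean())
E
```

```text
time_s: 43.25
eef_pos: [0.4778, 0.1853, 0.3151]
tcp_rot: [0.009, 0.969, 0.029, 0.245]
force: [0.9, 0.8, 0.8]
opening: 1.0
grasp_force: 0.0
t 43.25 tcp [0.4778 0.1853 0.3151] z [ 0.475  0.052 -0.878] y [0.002 0.998 0.06 ] tilt 28.5 az 0.11 F [0.9 0.8 0.8] open 1.0 gf 0.0
j [-0.61  -0.32  -0.013  2.042  0.279  0.996  0.828]
cross [79, 83, 42, 38, 44, 45, 45, 46, 50, 49, 50, 51, 57, 47, 49, 47, 50, 47, 81, 115, 112]
length [73, 63, 105, 127, 82, 76, 63, 43, 45, 50, 50, 103, 114, 73, 65, 73, 69, 64, 72, 66, 59]
71.33333333333333
47.55555555555556
57.22222222222222
```

```bash
python3 -m jog '[[0,[0,0,-40],0],[0,[0,0,-60],0],[0,[0,0,-60],0],[0,[0,0,-60],0],[0,[0,0,-60],0],[0,[0,0,-60],0],[0,[0,0,-60],0],[0,[0,0,-60],0],[0,[0,0,-60],0],[0,[0,0,-60],0]]' | head -1; sed -e "s/s4.png/s5.png/" -e "s|^up=|cs=cs+np.array([(1.62,-.12),(1.75,-.12),(1.5,-.5),(1.25,-.88),(1.12,-1.),(.7,-1.05),(.62,-1.)])\nup=|" m5.py > m7.py; python3 m7.py 12
```

```text
time_s: 44.55
[301.2 161.5] moved [0.75 0.25] 0.806
[312.8 161.5] moved [0.25 0.25] 0.868
[319.5 170.7] moved [0.25 0.25] 0.98
[317.5 183.7] moved [0.25 0.25] 0.984
[306.3 193.2] moved [0.25 0.12] 0.971
[293.3 191.5] moved [0.38 0.25] 0.826
[287.2 181.6] moved [0.38 0.5 ] 0.765
```

```bash
python3 -c "
from cell import *
print(job_done())"
```

```text
the job is handed in; nothing more can be done
None
```

The job is handed in: the carousel is clamped on the hub, with the key crosswise and caught under the plate (it held a 24 N pull before release). The last picture checks show the bar lying crosswise and the carousel unrotated. I did not check the bystanders separately afterwards, and no verdict came back.

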